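Press the stud home, then hold the clamp slide open

TASK

At the packing bench's small hand press, pull the red-handled sprung lever down through its full stroke so that the orange stud is pressed into the black bracket, then ease the lever slowly all the way back up without letting it fly. Only then pull the blue paddle of the spring-return clamp slide out until its red pointer stands within the width of the yellow mark, and finish while still gripping it and holding it there, so that a colleague can lift the bracket out. Leave the tape dispenser, the cutter and the carton where they are.

Things in the scene. Friction and masses are not known exactly. Their poses are not given: they have to be found in the camera images.
- press: Blue hand press, fixed to the bench. Origin: on the bench, under the ram axis; +x away from the robot, +y left, z up, yaw varies. In mm: dark base 20 high (x -70 to 130, y -65 to 85), slide bed (x -60 to 60, y -250 to -60); head x -30 to 130, y -30 to 30, z 150 to 210, column under its rear; ram top z 223. Black bracket 44 x 40, top at z 45, under the ram.
- lever (a joint): Angle of the press lever (rad): 0 = up at rest, grows as the grip is pulled down, stop at 0.90. A spring pushes it up and it flies up if let go; moving the grip takes about 3 N at the top and 15 N at the bottom. Ram and stud follow: the stud is fully in at the stop (from about 0.82 is enough).
- lever_grip (a point): Centre of the lever's red barrel grip: cylinder 28 mm in diameter, 44 mm long, axis along the press's y, both flat ends free (pinch them from above). A 13 mm round stem joins it to the hinge: it swings about lever_pivot at radius 180 mm, at rest 42 degrees above level on the robot's side (z 300 mm), at the stop 9.6 degrees below level (z 150 mm).
- lever_pivot (a point): Centre of the lever's hinge, 180 mm above the bench, at (35, 52) mm in the press's x, y; the hinge axis is parallel to the press's y.
- stud (a joint): How far the orange stud (14 mm in diameter) has been pressed into the bracket (m): starts at 0 to 0.003, fully in at 0.012, stays where it is left; it stands 12 mm above the bracket at 0.
- slide (a joint): Travel of the clamp slide (m): 0 = sprung shut against the bracket, grows as it is pulled out along the press's -y, stop at 0.075. The spring pulls it back with 5.5 N when shut, plus 1.1 N per 10 mm.
- slide_grip (a point): Grip point of the slide's blue upright paddle, on its mid-plane, 14 mm under its top. The paddle is 50 mm along the press's x, 16 mm thick along y, from z 32 to 94 mm; pinch its two broad faces from above. It moves with the slide.
- slide_pointer (a point): Tip of the slide's red pointer (4 mm wide along y, 10 mm high) beside the rail, its point at the middle of the fin's end. It moves with the slide; the line it moves along passes the mark, about 2 mm clear of it. With the slide shut it is 75 mm from slide_grip along the press's +y.
- mark: Yellow block, 14 mm along the press's y, 16 mm along x, 18 mm high, clipped on the rail beside the slide; fixed, but its place along the rail varies. Axes parallel to the press's; origin in the middle of its underside. The pointer is at the mark when it lies within the block's 14 mm width along y: 28 to 56 mm of slide travel to its middle.
- tape: Bystander: blue desk tape dispenser with a white roll, 150 x 60 x 107 mm, loose. Origin: middle of its underside.
- cutter: Bystander: red and black box cutter, 105 x 24 x 16 mm, lying loose. Origin: middle of its underside.
- carton: Bystander: closed cardboard carton, 130 x 110 x 90 mm, loose. Origin: middle of its underside.

How it is judged:
On the way, in this order (a step that is already met when the one before it is completed fails the run):
1. the lever is pulled down through its stroke and the stud is pressed in (value of joint lever above 0.8 rad and value of joint stud above 0.0095 m), for 0.1 s.
2. the lever is back up, the slide still shut (value of joint lever below 0.08 rad and value of joint slide below 0.015 m), for 0.1 s.
3. the slide is pulled out to the mark (y of slide_pointer in the frame of mark between -0.007 and 0.007 m and contact force between the fingers and slide above 2 N), for 0.3 s.
At the end, for the whole second after the job is handed in: Fingers still hold the slide (over 2 N), at rest, pointer within 7 mm of the yellow mark's middle along the slide; stud at least 9.5 of 12 mm in; lever up (under 0.08 rad); tape dispenser, cutter and carton within 30 mm of their start (all of step 3 and velocity of joint slide between -0.01 and 0.01 m/s and value of joint stud above 0.0095 m and value of joint lever below 0.08 rad and distance of each of tape, cutter, carton from where it was at the start of the episode below 0.03 m); the arm keeps its last pose, push and grip.
It fails at once if the lever flies back up (faster than 2.2 rad/s) (velocity of joint lever below -2.2 rad/s).
It fails at once if the clamp slide is pulled open (over 15 mm) before the stud is in and the lever is back up (value of joint slide above 0.015 m and (value of joint stud below 0.0095 m or value of joint lever above 0.15 rad)).
It fails at once if a bystander is moved more than 30 mm (distance of any of tape, cutter, carton from where it was at the start of the episode above 0.03 m).
It also fails if it takes over 64 s, if anything falls off the work surface, if the arm or the gripper's body presses on something with over 40 N, if the wrist force passes 120 N, or if a joint passes its speed limit or range.

ROBOT

A 6-joint arm with a two-finger parallel gripper is mounted at the origin on the work surface. World frame = base frame: x ahead of the robot, y to its left, z up, the work surface at z = 0. Lengths are in m, angles in rad, forces in N, time in s.
With the tool pointing down it reaches from about 0.35 to 0.775 m from the base axis. Payload 7.3 kg.
Tool frame: the origin (TCP) lies on the front face of the gripper's body, between the roots of the fingers; the fingertips stand ahead of it and the grasp point (between the pads) lies 47 mm ahead of it (finger_overhang is the z of the fingertips in the tool frame, in m); z points along the fingers, y is the line along which they close (so a half turn about z gives the same grasp; the last joint's range is limited). The gripper opens to 92 mm and grips with 3 to 60 N. Pads are 19 mm wide; open, the fingers measure 130 mm over their backs; the gripper's body (75 mm by 190 mm) begins 47 mm behind the grasp point.
Start: joints at [1.021, 0.342, 1.524, -0, 1.275, -0.146], TCP at [0.206, 0.483, 0.292] pointing down, gripper open.
Joint ranges: [-2.53, 2.53], [-0.77, 2.02], [0.04, 2.7], [-1, 4.14], [0.28, 2.66], [-3.11, 3.11]. Speed limits (rad/s): [2.57, 2.57, 3.14, 3.14, 3.14, 3.14].

INTERFACE

Orientations are given as [roll, pitch, yaw] about the fixed x, y, z axes, in that order (R = Rz(yaw) Ry(pitch) Rx(roll)).
In Python, from cell import * gives the robot as it stands. The module is installed in compiled form; this text tells all that it offers.
- The arm moves only by the tool arm_command, never from a script. Its argument "series" is a list of rows, each an object of numbers: "x", "y", "z": the shift along the tool's x, y, z in mm; "rx", "ry", "rz": the turn, a rotation vector about the tool's x, y, z in degrees. A call has 1 to 20 rows; each row is the pose to reach, as a shift and turn from the pose commanded when the call began, along the tool's axes at that moment; what a row does not reach only later rows make up. A row lasts 1/10 s, in which the tool goes at most 50 mm and 8.59 degrees, less where a joint would pass 70% of its speed; a pose out of reach is approached as far as the arm can. A call with a gripper value outside its range is refused whole. "hand" is the finger opening in mm, from 0 to 91.8, set as the call begins (left out, the last holds). The fingers move at their own pace and stop on an object; "squeeze" is the grip in N (left out, the last holds). Time passes only in rows, so rows that repeat a pose let the fingers close. It gives the time, the measured TCP pose, the force, the opening and the grip force at its end, in the units of the state.
- observe(): the state, without advancing time (a new reading comes with each control period).
- read_camera(name): name is "side" or "top" or "wrist"; returns a dict with "pixels" (400x640x3 uint8, blue, green, red), "K" (3x3 intrinsics, pixels), "k1" (the pictures are not rectified: a ray, as slopes to the right and down, at radius r is drawn at 1 + k1 r^2 times it, then the intrinsics apply), "rvec" (rotation vector, rad) and "tvec" (3), from world to camera coordinates, as OpenCV has them. Camera axes: x right, y down, z forward; pixel columns grow to the right and rows downward; lengths in m; the calibration is good to about 2 mm. A picture is of the moment at which its call begins. There is no depth.
- hand_in(): hands the job in; it is judged then, once.
Trained networks look in a picture, given as the dict that the camera call returned (one of the last four; its "shot" number tells which), for a name from the list of things; names that differ only in an ending like _2 or _b are one class to them, and where a whole thing is asked for, a point or a joint stands for the part that bears it (a point fixed in the world has none). Each returns a list of dicts, best first, with "confidence" (0 to 1); they miss things now and then, are a little off and sometimes report something else, mostly with a low value. They report only what shows in the picture. A call takes as long as a camera call.
- boxes_of(picture, query): "point" ([x, y, z] in m, in world coordinates, good to about 4 mm: the middle of the surface that is visible of it).
- trace(picture, query): "pixels" (400x640 bool, what is visible of it).
- mark_of(picture, query): "point" ([x, y, z] in m, in world coordinates, good to about 4 mm: a listed point, or the origin of a listed thing).
The state is a dict: "time": time; "qpos": joint angles; "qvel": joint speeds; "joint_efforts": joint torques, N m; "tool_pos": TCP position; "tool_rot": TCP orientation; "contact_force": force on the tool from outside, world axes, zero at the start; "torque": the same for the moment, N m; "opening": finger opening in m; "grip_force": force on a finger pad.
Only numpy, scipy, OpenCV 4.12 (cv2) and the standard library are available. Lean on these libraries where they do the work, as an engineer would, in place of code of your own. Each camera call takes 0.05 s, during which the arm holds its last target. There are 200 camera calls.

## Working session

There is one attempt and no reset: what is moved stays moved. The work goes in short steps, Python scripts to look and compute and a tool call to move; the robot and the scene stay as the last step left them, time stands still between calls to the robot, and variables do not carry over. Pictures are saved under pics/ and viewed, at most 10 in all, crops included, and the job is handed in when it is done.

Besides the shell and the picture viewer there is one more tool, called after "Emit:" in YAML: its name, and indented under it one key for each argument. arm_command: Moves the arm, as the interface text tells. Its arguments: {"type":"object","properties":{"series":{"type":"array"},"hand":{"type":"number"},"squeeze":{"type":"number"}},"required":["series"]}

```bash
mkdir -p pics; python3 - <<'E'
from cell import *
import cv2, numpy as np
s=observe(); print({k:np.round(v,3).tolist() for k,v in s.items()})
for c in ["side","top"]:
    p=read_camera(c); cv2.imwrite(f"pics/{c}0.png",p["pixels"])
    for q in ["press","lever_grip","lever_pivot","slide_grip","slide_pointer","mark","stud","tape","cutter","carton"]:
        try:
            r=mark_of(p,q); print(c,q,[(np.round(d["point"],4).tolist(),round(d["confidence"],2)) for d in r[:2]])
        except Exception as e: print(c,q,e)
E
```

```text
{'time': 0.0, 'qpos': [1.021, 0.343, 1.525, 0.0, 1.275, -0.146], 'qvel': [-0.001, -0.0, -0.0, -0.001, -0.001, 0.0], 'joint_efforts': [-0.002, -43.125, -24.422, 0.072, 0.056, -0.0], 'tool_pos': [0.206, 0.483, 0.292], 'tool_rot': [-3.14, -0.0, 2.738], 'contact_force': [0.513, -0.018, 0.009], 'torque': [0.028, 0.008, 0.024], 'grip_force': 0.0, 'opening': 0.092}
side press [([0.6403, 0.1296, 0.0011], 0.8)]
side lever_grip [([0.5473, 0.1879, 0.3014], 0.61)]
side lever_pivot [([0.6762, 0.1738, 0.1776], 0.94)]
side slide_grip [([0.6288, -0.0378, 0.0802], 0.89)]
side slide_pointer [([0.6726, 0.0305, 0.0396], 0.57)]
side mark []
side stud it knows: carton, cutter, lever_grip, lever_pivot, mark, press, slide_grip, slide_pointer, tape
side tape [([0.5066, 0.4034, -0.0018], 0.91)]
side cutter [([0.3992, -0.2542, 0.0021], 0.49)]
side carton [([0.5404, -0.4826, 0.0026], 0.94)]
top press [([0.6431, 0.119, 0.0026], 0.95)]
top lever_grip []
top lever_pivot [([0.6807, 0.1766, 0.1832], 0.68)]
top slide_grip [([0.5435, -0.4848, -0.0058], 0.62), ([0.6417, 0.1202, -0.0001], 0.5)]
top slide_pointer [([0.6752, 0.0362, 0.0423], 0.92)]
top mark [([0.6823, -0.0164, 0.0252], 0.36)]
top stud it knows: carton, cutter, lever_grip, lever_pivot, mark, press, slide_grip, slide_pointer, tape
top tape [([0.505, 0.4038, 0.0048], 0.69)]
top cutter [([0.3975, -0.2526, 0.0012], 0.58)]
top carton [([0.5435, -0.4816, -0.0033], 0.79)]
```

View pics/side0.png

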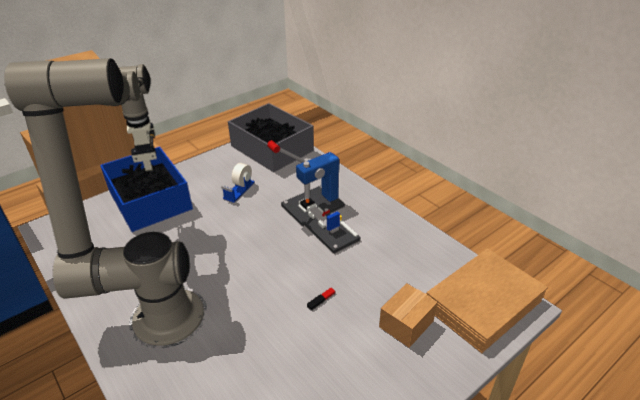

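View pics/top0.png

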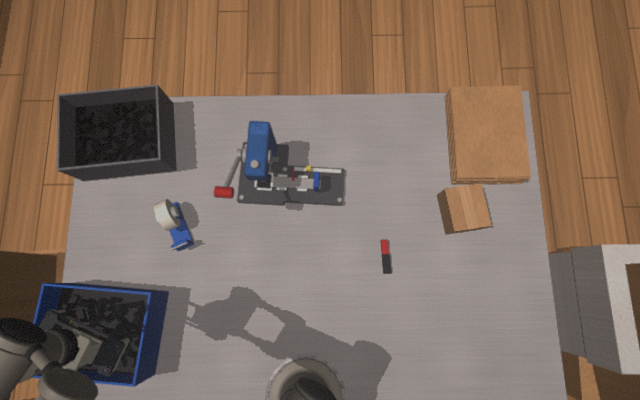

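The side view shows the red grip at (273,147), the press at about (320,170) and the paddle at (333,220). The top view shows the grip at (224,192), the paddle at (317,181) and the yellow mark at (309,169). Next I'll triangulate these.

```bash
cat > h.py <<'E'
from cell import *
import cv2, numpy as np
from scipy.optimize import least_squares
from scipy.spatial.transform import Rotation as Ro
def ray(p,uv):
    K=p["K"]; d=np.array([p["k1"],0,0,0,0.]) 
    n=cv2.undistortPoints(np.array([[uv]],float),np.array(K,float),d)[0,0]
    R=cv2.Rodrigues(np.array(p["rvec"],float))[0]; t=np.array(p["tvec"],float).ravel()
    v=R.T@np.array([n[0],n[1],1]); return -R.T@t, v/np.linalg.norm(v)
def proj(p,X):
    return cv2.projectPoints(np.array(X,float).reshape(-1,3),np.array(p["rvec"],float),np.array(p["tvec"],float),np.array(p["K"],float),np.array([p["k1"],0,0,0,0.]))[0][:,0]
def cen(p,q):
    for r in trace(p,q)[:1]:
        m=r["pixels"]; ys,xs=np.nonzero(m); return np.array([xs.mean(),ys.mean()]),len(xs),r["confidence"]
def tri(rays):
    A=np.zeros((3,3));b=np.zeros(3)
    for o,v in rays:
        P=np.eye(3)-np.outer(v,v);A+=P;b+=P@o
    X=np.linalg.solve(A,b); return X,[np.linalg.norm((np.eye(3)-np.outer(v,v))@(X-o)) for o,v in rays]
def atz(r,z): o,v=r; return o+v*(z-o[2])/v[2]
def totool(s,target,yaw):
    "shift (mm) along tool axes and turn for TCP to reach target with tool down at given yaw"
    R=Ro.from_euler("xyz",s["tool_rot"]); T=Ro.from_euler("xyz",[np.pi,0,yaw])
    return np.round(R.inv().apply(np.array(target)-s["tool_pos"])*1000,1),np.round(np.degrees((R.inv()*T).as_rotvec()),2)
E
python3 - <<'E'
from h import *
ps={c:read_camera(c) for c in ["side","top"]}
for q in ["lever_grip","slide_grip","mark","slide_pointer"]:
    C={c:cen(p,q) for c,p in ps.items()}
    print(q,C)
    rs=[ray(ps[c],C[c][0]) for c in C if C[c]]
    if len(rs)==2: print(tri(rs))
    if q=="lever_grip" and C["top"]: print("z300",atz(ray(ps["top"],C["top"][0]),.3))
# fit press pose (x,y,yaw)
L=[([0,0],[.6403,.1296]),([0,0],[.6431,.119]),([-98.8,52],[.5473,.1879]),([35,52],[.6762,.1738]),([35,52],[.6807,.1766])]
f=lambda v:np.concatenate([np.array([[np.cos(v[2]),-np.sin(v[2])],[np.sin(v[2]),np.cos(v[2])]])@(np.array(a)/1000)+v[:2]-b for a,b in L])
r=least_squares(f,[.64,.12,0],loss="soft_l1",f_scale=.004);print(r.x,r.fun*1000)
p0=ps["top"];print(proj(p0,[[.5473,.1879,.3]]))
x=p0["pixels"][130:215,200:355];cv2.imwrite("pics/topc.png",cv2.resize(x,None,fx=5,fy=5,interpolation=cv2.INTER_CUBIC))
E
```

```text
lever_grip {'side': (array([281.7114094 , 150.72483221]), 149, 0.75), 'top': (array([229.28104575, 179.47276688]), 459, 0.62)}
(array([0.58178367, 0.1805885 , 0.27325261]), [np.float64(0.0035817119249429295), np.float64(0.003581711924943039)])
z300 [0.57812702 0.17239222 0.3       ]
slide_grip {'side': (array([325.97399527, 218.30732861]), 423, 0.73), 'top': (array([296.85008518, 182.68313458]), 587, 0.72)}
(array([0.63934581, 0.02053935, 0.0305696 ]), [np.float64(0.00587031696340312), np.float64(0.005870316963403063)])
mark {'side': (array([319.63917526, 201.08151522]), 4171, 0.21), 'top': None}
slide_pointer {'side': (array([325.74065421, 217.92056075]), 428, 0.89), 'top': (array([297.09492635, 182.09819967]), 611, 0.98)}
(array([0.63956671, 0.02023824, 0.03288912]), [np.float64(0.0046224147135135955), np.float64(0.004622414713513934)])
[ 0.64064325  0.12642618 -0.08866239] [ 0.34324658 -3.17382215 -2.45675342  7.42617785 -0.46426719 -0.92970302
  3.91017503  1.32280564 -0.58982497 -1.47719436]
[[222.53087601 191.73963381]]
```

View pics/topc.png

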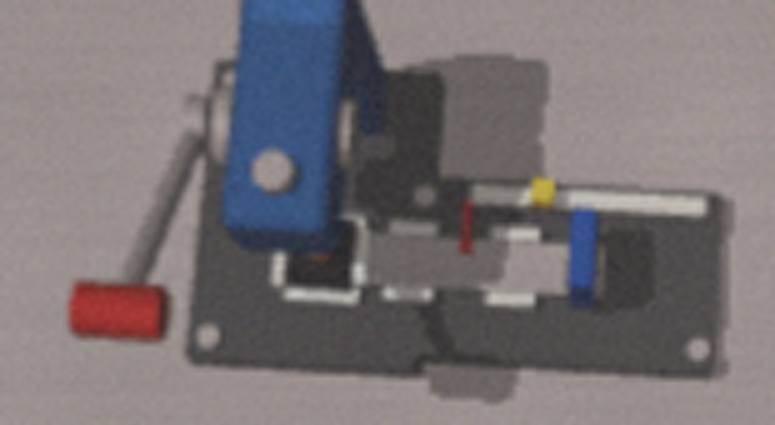

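The crop (offset (200,130), 5x) shows the grip centre at (117,311), the ram top at (272,170), the pointer tip at (467,203), the mark at (543,192), the paddle top at (584,250), and the near base edge running (190,360) to (712,377).

```bash
python3 - <<'E'
from h import *
p=read_camera("top")
g=lambda u,v,z:atz(ray(p,(200+(u-2)/5,130+(v-2)/5)),z)
for n,a in dict(grip=(117,311,.305),gripL=(72,308,.305),gripR=(164,313,.305),ram=(272,170,.223),ptr=(467,203,.04),mark=(543,192,.045),e1=(195,360,.02),e2=(712,377,.02),bolt1=(208,334,.02),bolt2=(697,350,.02),pad=(584,250,.09)).items(): print(n,np.round(g(*a),4))
a,b=g(195,360,.02),g(712,377,.02);d=b-a;print("yaw edge",np.arctan2(d[0],-d[1]))
a,b=g(208,334,.02),g(697,350,.02);d=b-a;print("yaw bolts",np.arctan2(d[0],-d[1]))
yaw=-.08
print(totool(observe(),[.545,.187,.42],np.pi+yaw))
E
```

```text
grip [0.546  0.1854 0.305 ]
gripL [0.5478 0.2075 0.305 ]
gripR [0.5448 0.1625 0.305 ]
ram [0.6411 0.1261 0.223 ]
ptr [0.6725 0.035  0.04  ]
mark [ 0.6777 -0.0132  0.045 ]
e1 [0.5772 0.2085 0.02  ]
e2 [ 0.5627 -0.1184  0.02  ]
bolt1 [0.594  0.2008 0.02  ]
bolt2 [ 0.5802 -0.1093  0.02  ]
pad [ 0.6284 -0.0394  0.09  ]
yaw edge -0.04427399595900032
yaw bolts -0.0443532009443188
(array([-427.7, -138.9, -127.8]), array([ 1.000e-02,  0.000e+00, -1.855e+01]))
```

Emit:
arm_command:
  series:
    - {"z": -45}
    - {"z": -90, "rz": -4}
    - {"z": -128, "rz": -8}
    - {"z": -128, "x": -43, "y": -14, "rz": -12}
    - {"z": -128, "x": -86, "y": -28, "rz": -16}
    - {"z": -128, "x": -128, "y": -42, "rz": -19}
    - {"z": -128, "x": -171, "y": -56, "rz": -19}
    - {"z": -128, "x": -214, "y": -70, "rz": -19}
    - {"z": -128, "x": -257, "y": -83, "rz": -19}
    - {"z": -128, "x": -300, "y": -97, "rz": -19}
    - {"z": -128, "x": -342, "y": -111, "rz": -19}
    - {"z": -128, "x": -385, "y": -125, "rz": -19}
    - {"z": -128, "x": -428, "y": -139, "rz": -19}
    - {"z": -128, "x": -428, "y": -139, "rz": -19}
    - {"z": -128, "x": -428, "y": -139, "rz": -19}
  hand: 75
  squeeze: 50

```text
invalid input
```

```bash
python3 - <<'E'
from h import *
s=observe(); print(s["time"],s["tool_pos"],s["tool_rot"],s["opening"],s["qpos"])
p=read_camera("wrist"); cv2.imwrite("pics/w1.png",p["pixels"])
for q in ["press","lever_grip","lever_pivot","slide_grip","slide_pointer","mark"]:
    print(q,[(np.round(d["point"],4).tolist(),round(d["confidence"],2)) for d in mark_of(p,q)[:2]])
E
```

```text
1.55 [0.20625725 0.48280106 0.29223405] [3.14150017e+00 1.64935565e-05 2.73785637e+00] 0.09166338098751489 [ 1.02101832e+00  3.42005371e-01  1.52411050e+00 -2.98898560e-06
  1.27538289e+00 -1.46040849e-01]
press []
lever_grip []
lever_pivot []
slide_grip []
slide_pointer []
mark []
```

View pics/w1.png

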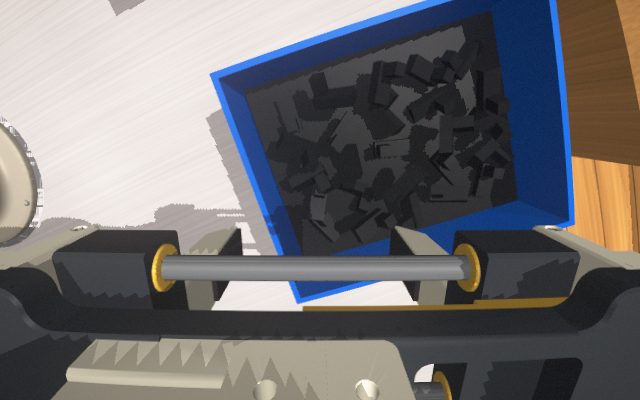

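The wrist view still shows the blue bin because the call was refused and the arm has not moved. I'll retry with every key in each row.

Emit:
arm_command:
  series:
    - {"x": 0, "y": 0, "z": -45, "rx": 0, "ry": 0, "rz": 0}
    - {"x": 0, "y": 0, "z": -90, "rx": 0, "ry": 0, "rz": -4}
    - {"x": 0, "y": 0, "z": -128, "rx": 0, "ry": 0, "rz": -8}
  hand: 75
  squeeze: 50

```text
time: 2.2
tool_pos: [0.2062, 0.4827, 0.4226]
tool_rot: [3.14, 0.0, 2.88]
contact_force: [-0.6, 1.0, -0.2]
opening: 0.0762
grip_force: 0.0
```

Emit:
arm_command:
  series:
    - {"x": -40, "y": -20, "z": 0, "rx": 0, "ry": 0, "rz": -4}
    - {"x": -80, "y": -40, "z": 0, "rx": 0, "ry": 0, "rz": -8}
    - {"x": -121, "y": -60, "z": 0, "rx": 0, "ry": 0, "rz": -11.7}
    - {"x": -162, "y": -80, "z": 0, "rx": 0, "ry": 0, "rz": -11.7}
    - {"x": -202, "y": -99, "z": 0, "rx": 0, "ry": 0, "rz": -11.7}
    - {"x": -243, "y": -119, "z": 0, "rx": 0, "ry": 0, "rz": -11.7}
    - {"x": -284, "y": -139, "z": 0, "rx": 0, "ry": 0, "rz": -11.7}
    - {"x": -325, "y": -158, "z": 0, "rx": 0, "ry": 0, "rz": -11.7}
    - {"x": -365, "y": -178, "z": 0, "rx": 0, "ry": 0, "rz": -11.7}
    - {"x": -404, "y": -197, "z": 0, "rx": 0, "ry": 0, "rz": -11.7}
    - {"x": -404, "y": -197, "z": 0, "rx": 0, "ry": 0, "rz": -11.7}
    - {"x": -404, "y": -197, "z": 0, "rx": 0, "ry": 0, "rz": -11.7}
  hand: 75
  squeeze: 50

```text
time: 3.4
tool_pos: [0.5452, 0.1865, 0.4196]
tool_rot: [3.141, -0.001, 3.08]
contact_force: [-0.6, 0.8, -0.6]
opening: 0.0749
grip_force: 0.0
```

```bash
python3 - <<'E'
from h import *
s=observe(); print(s["time"],s["tool_pos"],s["tool_rot"],s["opening"],s["qpos"])
p=read_camera("wrist"); cv2.imwrite("pics/w2.png",p["pixels"])
for q in ["press","lever_grip","lever_pivot","slide_grip","slide_pointer","mark"]:
    print(q,[(np.round(d["point"],4).tolist(),round(d["confidence"],2)) for d in mark_of(p,q)[:2]])
E
```

```text
3.4 [0.54520325 0.18649254 0.4195897 ] [ 3.14147216e+00 -1.27143240e-03  3.07973283e+00] 0.07493857334531447 [ 1.96408742e-01  3.83724446e-01  1.11780807e+00  4.42330102e-04
  1.64125862e+00 -1.31249681e+00]
press [([0.6433, 0.129, -0.0008], 0.69), ([0.6285, -0.0415, 0.0813], 0.24)]
lever_grip [([0.5477, 0.1876, 0.2999], 0.95)]
lever_pivot [([0.6823, 0.1742, 0.1825], 0.79), ([0.505, 0.3981, 0.0001], 0.36)]
slide_grip [([0.6289, -0.0382, 0.0811], 0.56)]
slide_pointer [([0.6733, 0.0296, 0.0426], 0.8)]
mark []
```

View pics/w2.png

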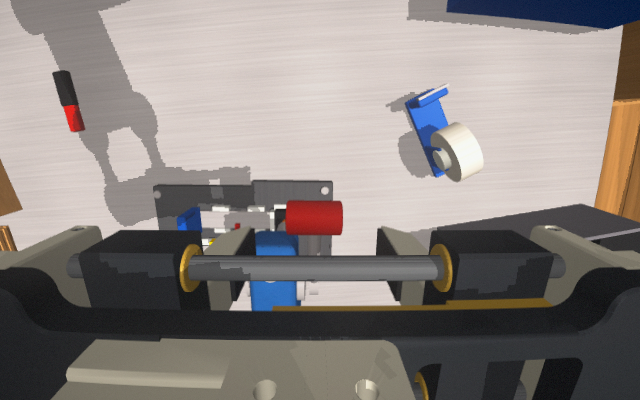

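The wrist view shows the grip spanning (286..342, 200..235), midway between the fingers. The base's near edge runs (155,186) to (332,181), with bolts at (158,194) and (325,190).

```bash
python3 - <<'E'
from h import *
p=read_camera("wrist")
for n,a,b,z in [("edge",(332,181),(155,186),.02),("bolt",(325,190),(158,194),.02)]:
    A,B=atz(ray(p,a),z),atz(ray(p,b),z);d=B-A;print(n,A,B,np.arctan2(d[0],-d[1]))
hsv=cv2.cvtColor(p["pixels"],cv2.COLOR_BGR2HSV)
m=((hsv[...,0]<8)|(hsv[...,0]>172))&(hsv[...,1]>150)&(hsv[...,2]>60)
m[:, :270]=0;m[:,360:]=0;m[:190]=0;m[245:]=0
ys,xs=np.nonzero(m);print(xs.min(),xs.max(),ys.min(),ys.max(),xs.mean(),ys.mean())
cols=range(295,336,4)
top=[np.nonzero(m[:,c])[0].min() for c in cols];print(top, np.polyfit(list(cols),top,1))
l,r=[atz(ray(p,(u,217)),.3) for u in (xs.min()-.5,xs.max()+.5)];print(l,r,(l+r)/2)
c=proj(p,[[.5477,.1876,.3],[.546,.186,.3]]);print(c)
E
```

```text
edge [0.57598926 0.21547536 0.02      ] [ 0.56528636 -0.11211759  0.02      ] -0.03265972630045282
bolt [0.59201803 0.20192825 0.02      ] [ 0.58078665 -0.10962006  0.02      ] -0.036034592460428574
283 340 201 234 311.6256830601093 218.0185792349727
[np.int64(202), np.int64(202), np.int64(202), np.int64(202), np.int64(202), np.int64(202), np.int64(202), np.int64(202), np.int64(202), np.int64(202), np.int64(202)] [-8.69892188e-16  2.02000000e+02]
[0.54438083 0.16056603 0.3       ] [0.54719947 0.20771124 0.3       ] [0.54579015 0.18413864 0.3       ]
[[315.87875857 218.981317  ]
 [313.79216528 217.12372543]]
```

Emit:
arm_command:
  series:
    - {"x": -1, "y": -1, "z": 30, "rx": 0, "ry": 0, "rz": -0.7}
    - {"x": -1, "y": -1, "z": 55, "rx": 0, "ry": 0, "rz": -0.7}
    - {"x": -1, "y": -1, "z": 72, "rx": 0, "ry": 0, "rz": -0.7}
    - {"x": -1, "y": -1, "z": 72, "rx": 0, "ry": 0, "rz": -0.7}
    - {"x": -1, "y": -1, "z": 72, "rx": 0, "ry": 0, "rz": -0.7}
  hand: 75
  squeeze: 50

```text
time: 4.3
tool_pos: [0.5458, 0.1863, 0.3489]
tool_rot: [3.141, 0.001, 3.094]
contact_force: [-0.1, 0.0, 0.1]
opening: 0.0752
grip_force: 0.0
```

Emit:
arm_command:
  series:
    - {"x": 0, "y": 0, "z": 0, "rx": 0, "ry": 0, "rz": 0}
    - {"x": 0, "y": 0, "z": 0, "rx": 0, "ry": 0, "rz": 0}
    - {"x": 0, "y": 0, "z": 0, "rx": 0, "ry": 0, "rz": 0}
    - {"x": 0, "y": 0, "z": 0, "rx": 0, "ry": 0, "rz": 0}
    - {"x": 0, "y": 0, "z": 0, "rx": 0, "ry": 0, "rz": 0}
    - {"x": 0, "y": 0, "z": 0, "rx": 0, "ry": 0, "rz": 0}
  hand: 30
  squeeze: 50

```text
time: 4.9
tool_pos: [0.5458, 0.1851, 0.3486]
tool_rot: [-3.14, 0.0, 3.093]
contact_force: [-1.4, -5.2, 2.4]
opening: 0.0438
grip_force: 49.9
```

```bash
python3 - <<'E'
from h import *
s=observe(); print(s["time"],s["tool_pos"],s["tool_rot"],s["opening"],s["grip_force"],s["contact_force"])
p=read_camera("wrist"); cv2.imwrite("pics/w3.png",p["pixels"])
a0=np.radians(42)
for d in np.arange(0,.95,.1): print(round(d,2), np.round([-180*(np.cos(a0-d)-np.cos(a0)),180*(np.sin(a0-d)-np.sin(a0))],1))
E
```

```text
4.9 [0.54577424 0.18511146 0.34856208] [-3.13997292e+00  2.50796644e-04  3.09263329e+00] 0.043771282021922694 49.93303120136261 [-1.41183517 -5.23362004  2.42374065]
0.0 [-0.  0.]
0.1 [-11.4 -14. ]
0.2 [-21.3 -29. ]
0.3 [-29.6 -44.9]
0.4 [-36.3 -61.6]
0.5 [-41.4 -78.9]
0.6 [-44.6 -96.6]
0.7 [ -46.1 -114.5]
0.8 [ -45.8 -132.5]
0.9 [ -43.7 -150.4]
```

View pics/w3.png

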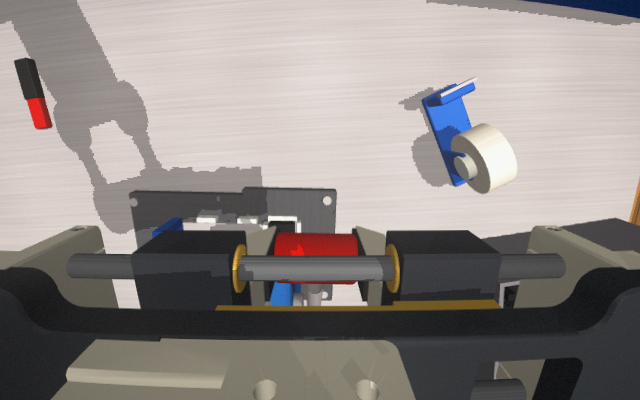

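The wrist view shows the red grip held between the pads at (316,258). Starting the pull along the arc.

Emit:
arm_command:
  series:
    - {"x": 5.9, "y": 0, "z": 6.9, "rx": 0, "ry": 0, "rz": 0}
    - {"x": 11.4, "y": 0, "z": 14, "rx": 0, "ry": 0, "rz": 0}
    - {"x": 16.5, "y": 0, "z": 21.4, "rx": 0, "ry": 0, "rz": 0}
    - {"x": 21.3, "y": 0, "z": 29, "rx": 0, "ry": 0, "rz": 0}
    - {"x": 25.6, "y": 0, "z": 36.9, "rx": 0, "ry": 0, "rz": 0}
    - {"x": 29.6, "y": 0, "z": 44.9, "rx": 0, "ry": 0, "rz": 0}
    - {"x": 33.1, "y": 0, "z": 53.2, "rx": 0, "ry": 0, "rz": 0}
    - {"x": 36.3, "y": 0, "z": 61.6, "rx": 0, "ry": 0, "rz": 0}
    - {"x": 36.3, "y": 0, "z": 61.6, "rx": 0, "ry": 0, "rz": 0}
  hand: 30
  squeeze: 50

```text
time: 5.85
tool_pos: [0.5093, 0.1876, 0.2875]
tool_rot: [3.141, 0.002, 3.093]
contact_force: [-4.4, -3.0, 9.5]
opening: 0.0437
grip_force: 50.0
```

Emit:
arm_command:
  series:
    - {"x": 2.7, "y": 0, "z": 8.6, "rx": 0, "ry": 0, "rz": 0}
    - {"x": 5.1, "y": 0, "z": 17.3, "rx": 0, "ry": 0, "rz": 0}
    - {"x": 6.9, "y": 0, "z": 26.1, "rx": 0, "ry": 0, "rz": 0}
    - {"x": 8.3, "y": 0, "z": 35, "rx": 0, "ry": 0, "rz": 0}
    - {"x": 9.2, "y": 0, "z": 43.9, "rx": 0, "ry": 0, "rz": 0}
    - {"x": 9.8, "y": 0, "z": 52.9, "rx": 0, "ry": 0, "rz": 0}
    - {"x": 9.9, "y": 0, "z": 61.9, "rx": 0, "ry": 0, "rz": 0}
    - {"x": 9.5, "y": 0, "z": 70.9, "rx": 0, "ry": 0, "rz": 0}
    - {"x": 8.8, "y": 0, "z": 78, "rx": 0, "ry": 0, "rz": 0}
    - {"x": 8.2, "y": 0, "z": 85, "rx": 0, "ry": 0, "rz": 0}
    - {"x": 8.2, "y": 0, "z": 85, "rx": 0, "ry": 0, "rz": 0}
    - {"x": 8.2, "y": 0, "z": 85, "rx": 0, "ry": 0, "rz": 0}
  hand: 30
  squeeze: 50

```text
time: 7.05
tool_pos: [0.5004, 0.1883, 0.2028]
tool_rot: [3.141, -0.001, 3.093]
contact_force: [-8.4, -2.9, 12.2]
opening: 0.0434
grip_force: 50.0
```

```bash
python3 - <<'E'
from h import *
s=observe(); print(s["time"],s["tool_pos"],s["tool_rot"],s["opening"],s["grip_force"],s["contact_force"])
for c in ["wrist","side"]:
    p=read_camera(c); print(c,[(np.round(d["point"],4).tolist(),round(d["confidence"],2)) for d in mark_of(p,"lever_grip")[:2]])
E
```

```text
7.05 [0.50041614 0.18827966 0.20276737] [ 3.14128891e+00 -1.31068344e-03  3.09305140e+00] 0.04344906303747492 50.0061160326004 [-8.40986578 -2.92701762 12.15019044]
wrist [([0.4998, 0.187, 0.163], 0.87)]
side [([0.6788, 0.1734, 0.1781], 0.2)]
```

Emit:
arm_command:
  series:
    - {"x": -0.3, "y": 0, "z": 2, "rx": 0, "ry": 0, "rz": 0}
    - {"x": -0.6, "y": 0, "z": 4, "rx": 0, "ry": 0, "rz": 0}
    - {"x": -1, "y": 0, "z": 6, "rx": 0, "ry": 0, "rz": 0}
    - {"x": -1, "y": 0, "z": 6, "rx": 0, "ry": 0, "rz": 0}
    - {"x": -1, "y": 0, "z": 6, "rx": 0, "ry": 0, "rz": 0}
  hand: 30
  squeeze: 50

```text
time: 7.75
tool_pos: [0.5012, 0.1882, 0.1969]
tool_rot: [3.141, -0.002, 3.093]
contact_force: [-9.7, -2.3, 13.4]
opening: 0.0435
grip_force: 50.0
```

Emit:
arm_command:
  series:
    - {"x": -0.3, "y": 0, "z": 2, "rx": 0, "ry": 0, "rz": 0}
    - {"x": -0.6, "y": 0, "z": 4, "rx": 0, "ry": 0, "rz": 0}
    - {"x": -0.6, "y": 0, "z": 4, "rx": 0, "ry": 0, "rz": 0}
  hand: 30
  squeeze: 50

```text
time: 8.05
tool_pos: [0.5019, 0.1882, 0.1929]
tool_rot: [3.141, -0.001, 3.093]
contact_force: [-9.5, -2.1, 14.1]
opening: 0.0439
grip_force: 50.0
```

```bash
python3 - <<'E'
from h import *
s=observe(); print(s["time"],s["tool_pos"],s["contact_force"])
p=read_camera("wrist"); cv2.imwrite("pics/w4.png",p["pixels"]); print([(np.round(d["point"],4).tolist(),round(d["confidence"],2)) for d in mark_of(p,"lever_grip")[:2]])
E
```

```text
8.05 [0.50186339 0.18818008 0.19286716] [-9.53216082 -2.07781852 14.07271453]
[([0.5027, 0.187, 0.1496], 0.96)]
```

View pics/w4.png

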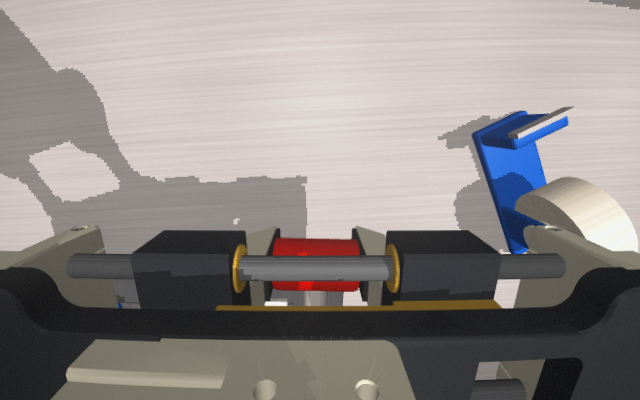

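The wrist view shows the grip still held, at (316,264). One more small push should find the stop.

Emit:
arm_command:
  series:
    - {"x": -0.3, "y": 0, "z": 2, "rx": 0, "ry": 0, "rz": 0}
    - {"x": -0.6, "y": 0, "z": 4, "rx": 0, "ry": 0, "rz": 0}
    - {"x": -0.6, "y": 0, "z": 4, "rx": 0, "ry": 0, "rz": 0}
  hand: 30
  squeeze: 50

```text
time: 8.45
tool_pos: [0.5023, 0.1882, 0.1904]
tool_rot: [3.141, -0.001, 3.093]
contact_force: [-13.5, -4.0, 25.2]
opening: 0.0438
grip_force: 50.0
```

The stop is reached: the force jumped to 25 N. Now easing back up.

Emit:
arm_command:
  series:
    - {"x": 0, "y": 0, "z": 0, "rx": 0, "ry": 0, "rz": 0}
    - {"x": 1.3, "y": 0, "z": -8.9, "rx": 0, "ry": 0, "rz": 0}
    - {"x": 2.1, "y": 0, "z": -17.9, "rx": 0, "ry": 0, "rz": 0}
    - {"x": 2.4, "y": 0, "z": -26.9, "rx": 0, "ry": 0, "rz": 0}
    - {"x": 2.4, "y": 0, "z": -35.9, "rx": 0, "ry": 0, "rz": 0}
    - {"x": 1.8, "y": 0, "z": -44.9, "rx": 0, "ry": 0, "rz": 0}
    - {"x": 0.9, "y": 0, "z": -53.8, "rx": 0, "ry": 0, "rz": 0}
    - {"x": -0.5, "y": 0, "z": -62.7, "rx": 0, "ry": 0, "rz": 0}
    - {"x": -2.3, "y": 0, "z": -71.5, "rx": 0, "ry": 0, "rz": 0}
    - {"x": -4.7, "y": 0, "z": -80.2, "rx": 0, "ry": 0, "rz": 0}
    - {"x": -7.4, "y": 0, "z": -88.8, "rx": 0, "ry": 0, "rz": 0}
  hand: 30
  squeeze: 50

```text
time: 9.55
tool_pos: [0.5114, 0.1875, 0.2771]
tool_rot: [-3.141, 0.001, 3.094]
contact_force: [0.8, -3.3, -0.0]
opening: 0.0438
grip_force: 50.0
```

Emit:
arm_command:
  series:
    - {"x": -3.2, "y": 0, "z": -8.4, "rx": 0, "ry": 0, "rz": 0}
    - {"x": -6.7, "y": 0, "z": -16.7, "rx": 0, "ry": 0, "rz": 0}
    - {"x": -10.7, "y": 0, "z": -24.7, "rx": 0, "ry": 0, "rz": 0}
    - {"x": -15, "y": 0, "z": -32.6, "rx": 0, "ry": 0, "rz": 0}
    - {"x": -19.8, "y": 0, "z": -40.2, "rx": 0, "ry": 0, "rz": 0}
    - {"x": -24.9, "y": 0, "z": -47.6, "rx": 0, "ry": 0, "rz": 0}
    - {"x": -30.4, "y": 0, "z": -54.7, "rx": 0, "ry": 0, "rz": 0}
    - {"x": -35.5, "y": 0, "z": -60.8, "rx": 0, "ry": 0, "rz": 0}
    - {"x": -35.5, "y": 0, "z": -60.8, "rx": 0, "ry": 0, "rz": 0}
    - {"x": -35.5, "y": 0, "z": -60.8, "rx": 0, "ry": 0, "rz": 0}
  hand: 30
  squeeze: 50

```text
time: 10.55
tool_pos: [0.5471, 0.1851, 0.3374]
tool_rot: [-3.14, 0.001, 3.093]
contact_force: [1.2, -6.2, 0.9]
opening: 0.0435
grip_force: 50.0
```

```bash
python3 - <<'E'
from h import *
s=observe(); print(s["time"],s["tool_pos"],s["contact_force"],s["opening"])
for c in ["wrist","side","top"]:
    p=read_camera(c); print(c,[(np.round(d["point"],4).tolist(),round(d["confidence"],2)) for d in mark_of(p,"lever_grip")[:2]])
E
```

```text
10.55 [0.54711744 0.18505947 0.3373831 ] [ 1.17247272 -6.20097707  0.92605897] 0.043549613650860436
wrist [([0.5452, 0.184, 0.2989], 0.76)]
side [([0.5434, 0.187, 0.2979], 0.64)]
top [([0.5432, -0.4854, -0.0025], 0.62), ([0.679, -0.0147, 0.025], 0.3)]
```

Emit:
arm_command:
  series:
    - {"x": -1.3, "y": 0, "z": -1.5, "rx": 0, "ry": 0, "rz": 0}
    - {"x": -2.5, "y": 0, "z": -3, "rx": 0, "ry": 0, "rz": 0}
    - {"x": -3.7, "y": 0, "z": -4.5, "rx": 0, "ry": 0, "rz": 0}
    - {"x": -3.7, "y": 0, "z": -4.5, "rx": 0, "ry": 0, "rz": 0}
    - {"x": -3.7, "y": 0, "z": -4.5, "rx": 0, "ry": 0, "rz": 0}
  hand: 30
  squeeze: 50

```text
time: 11.35
tool_pos: [0.5497, 0.1849, 0.3401]
tool_rot: [-3.139, -0.004, 3.093]
contact_force: [-0.5, -6.7, -6.1]
opening: 0.0435
grip_force: 50.0
```

The lever is against its top stop. Releasing it and rising clear.

Emit:
arm_command:
  series:
    - {"x": -2, "y": 0, "z": -2.5, "rx": 0, "ry": 0, "rz": 0}
    - {"x": -2, "y": 0, "z": -2.5, "rx": 0, "ry": 0, "rz": 0}
    - {"x": -2, "y": 0, "z": -2.5, "rx": 0, "ry": 0, "rz": 0}
    - {"x": -2, "y": 0, "z": -2.5, "rx": 0, "ry": 0, "rz": 0}
  hand: 75
  squeeze: 50

```text
time: 11.75
tool_pos: [0.5521, 0.1862, 0.3446]
tool_rot: [3.141, 0.001, 3.095]
contact_force: [-0.3, 1.0, -0.2]
opening: 0.0713
grip_force: 0.0
```

Emit:
arm_command:
  series:
    - {"x": 0, "y": 0, "z": -30, "rx": 0, "ry": 0, "rz": 0}
    - {"x": 0, "y": 0, "z": -70, "rx": 0, "ry": 0, "rz": 0}
    - {"x": 0, "y": -40, "z": -85, "rx": 0, "ry": 0, "rz": 0}
    - {"x": 0, "y": -85, "z": -85, "rx": 0, "ry": 0, "rz": 0}
    - {"x": 0, "y": -130, "z": -85, "rx": 0, "ry": 0, "rz": 0}
    - {"x": 0, "y": -175, "z": -85, "rx": 0, "ry": 0, "rz": 0}
    - {"x": 0, "y": -215, "z": -85, "rx": 0, "ry": 0, "rz": 0}
    - {"x": 0, "y": -215, "z": -45, "rx": 0, "ry": 0, "rz": 0}
    - {"x": 0, "y": -215, "z": 0, "rx": 0, "ry": 0, "rz": 0}
    - {"x": 0, "y": -215, "z": 40, "rx": 0, "ry": 0, "rz": 0}
    - {"x": 0, "y": -215, "z": 60, "rx": 0, "ry": 0, "rz": 0}
    - {"x": 0, "y": -215, "z": 60, "rx": 0, "ry": 0, "rz": 0}
  hand: 75
  squeeze: 50

```text
time: 12.95
tool_pos: [0.5406, -0.0286, 0.2814]
tool_rot: [3.14, -0.006, 3.094]
contact_force: [-0.3, 0.0, 1.1]
opening: 0.075
grip_force: 0.0
```

```bash
python3 - <<'E'
from h import *
s=observe(); print(s["time"],s["tool_pos"],s["tool_rot"],s["contact_force"],s["opening"])
for c in ["wrist","side","top"]:
    p=read_camera(c); cv2.imwrite(f"pics/{c}5.png",p["pixels"])
    for q in ["press","lever_grip","lever_pivot","slide_grip","slide_pointer","mark"]:
        print(c,q,[(np.round(d["point"],4).tolist(),round(d["confidence"],2)) for d in mark_of(p,q)[:2]])
E
```

```text
12.95 [ 0.54056906 -0.02862449  0.28142971] [ 3.14047672 -0.00581894  3.09403501] [-0.32376858  0.04906454  1.10851137] 0.07495893750017076
wrist press [([0.6403, 0.1265, 0.0025], 0.67)]
wrist lever_grip []
wrist lever_pivot [([0.5055, 0.3988, 0.0003], 0.59)]
wrist slide_grip [([0.6314, -0.0392, 0.0817], 0.67)]
wrist slide_pointer []
wrist mark [([0.6754, -0.0126, 0.0295], 0.67)]
side press [([0.6416, 0.1316, 0.0049], 0.75)]
side lever_grip [([0.5487, 0.1869, 0.3012], 0.73)]
side lever_pivot [([0.3993, -0.2529, -0.001], 0.63)]
side slide_grip [([0.629, -0.0412, 0.0805], 0.79)]
side slide_pointer [([0.6726, 0.0317, 0.0416], 0.84), ([0.5493, 0.1838, 0.2975], 0.74)]
side mark [([0.6411, 0.1285, 0.0014], 0.41)]
top press [([0.646, 0.1209, 0.0015], 0.94)]
top lever_grip [([0.5474, 0.1867, 0.3034], 0.82)]
top lever_pivot [([0.6793, 0.1742, 0.1828], 0.72)]
top slide_grip []
top slide_pointer []
top mark []
```

View pics/wrist5.png

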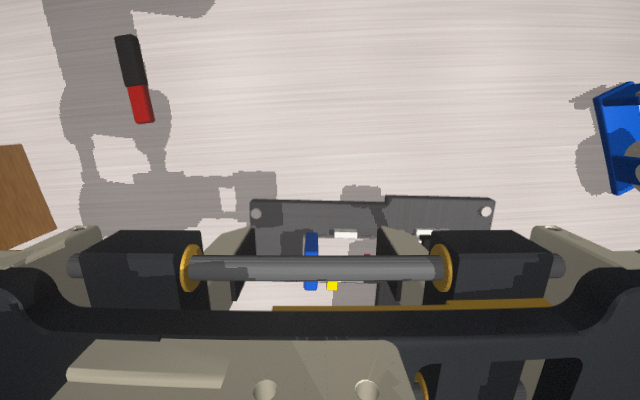

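The wrist view shows the paddle top at about (311,240) and the yellow mark at (332,285), with the lever up. Checking the paddle position from pixels.

```bash
python3 - <<'E'
from h import *
import cell
print(getattr(cell,"finger_overhang",None), [n for n in dir(cell) if n[0]!="_"][:40])
p=read_camera("wrist")
hsv=cv2.cvtColor(p["pixels"],cv2.COLOR_BGR2HSV)
m=(abs(hsv[...,0].astype(int)-112)<12)&(hsv[...,1]>150)&(hsv[...,2]>50); m[:, :290]=0;m[:,340:]=0;m[:225]=0;m[295:]=0
ys,xs=np.nonzero(m)
for r in range(ys.min(),ys.max()+1,5):
    c=xs[ys==r]
    if len(c): print(r,c.min(),c.max(),np.round(atz(ray(p,((c.min()+c.max())/2,r)),.094),4))
my=(abs(hsv[...,0].astype(int)-28)<6)&(hsv[...,1]>150); my[:270]=0;my[:,:320]=0;my[:,345:]=0
y2,x2=np.nonzero(my);print(x2.min(),x2.max(),y2.min(),y2.max(),atz(ray(p,(x2.mean(),y2.mean())),.045))
print(totool(observe(),[.629,-.0395,.127],np.pi-.05))
E
```

```text
0.0655 ['IKError', 'boxes_of', 'finger_overhang', 'hand_in', 'mark_of', 'observe', 'read_camera', 'trace']
230 308 316 [ 0.5824 -0.0353  0.094 ]
235 307 317 [ 0.5883 -0.0357  0.094 ]
240 306 317 [ 0.5942 -0.0365  0.094 ]
245 306 317 [ 0.6002 -0.0368  0.094 ]
250 305 317 [ 0.6063 -0.0377  0.094 ]
255 306 317 [ 0.6125 -0.0375  0.094 ]
285 305 316 [ 0.6509 -0.0407  0.094 ]
327 337 281 286 [ 0.68144072 -0.01411711  0.045     ]
(array([-87.6,  -6.4, 157.2]), array([ 0.  , -0.  ,  0.13]))
```

Emit:
arm_command:
  series:
    - {"x": -44, "y": -3, "z": 0, "rx": 0, "ry": 0, "rz": 0}
    - {"x": -88, "y": -6, "z": 0, "rx": 0, "ry": 0, "rz": 0}
    - {"x": -88, "y": -6, "z": 40, "rx": 0, "ry": 0, "rz": 0}
    - {"x": -88, "y": -6, "z": 80, "rx": 0, "ry": 0, "rz": 0}
    - {"x": -88, "y": -6, "z": 110, "rx": 0, "ry": 0, "rz": 0}
    - {"x": -88, "y": -6, "z": 135, "rx": 0, "ry": 0, "rz": 0}
    - {"x": -88, "y": -6, "z": 150, "rx": 0, "ry": 0, "rz": 0}
    - {"x": -88, "y": -6, "z": 156, "rx": 0, "ry": 0, "rz": 0}
    - {"x": -88, "y": -6, "z": 156, "rx": 0, "ry": 0, "rz": 0}
    - {"x": -88, "y": -6, "z": 156, "rx": 0, "ry": 0, "rz": 0}
  hand: 50
  squeeze: 40

```text
time: 15.05
tool_pos: [0.6299, -0.0392, 0.1292]
tool_rot: [-3.141, 0.002, 3.094]
contact_force: [0.4, 0.0, 0.1]
opening: 0.0497
grip_force: 0.0
```

Emit:
arm_command:
  series:
    - {"x": 0, "y": 0, "z": 0, "rx": 0, "ry": 0, "rz": 0}
    - {"x": 0, "y": 0, "z": 0, "rx": 0, "ry": 0, "rz": 0}
    - {"x": 0, "y": 0, "z": 0, "rx": 0, "ry": 0, "rz": 0}
    - {"x": 0, "y": 0, "z": 0, "rx": 0, "ry": 0, "rz": 0}
    - {"x": 0, "y": 0, "z": 0, "rx": 0, "ry": 0, "rz": 0}
    - {"x": 0, "y": 0, "z": 0, "rx": 0, "ry": 0, "rz": 0}
  hand: 5
  squeeze: 40

```text
time: 15.65
tool_pos: [0.6295, -0.0387, 0.1284]
tool_rot: [3.14, 0.0, 3.093]
contact_force: [-1.0, 3.4, 1.1]
opening: 0.016
grip_force: 40.0
```

Emit:
arm_command:
  series:
    - {"x": 0, "y": -5, "z": 0, "rx": 0, "ry": 0, "rz": 0}
    - {"x": 0, "y": -10, "z": 0, "rx": 0, "ry": 0, "rz": 0}
    - {"x": 0, "y": -16, "z": 0, "rx": 0, "ry": 0, "rz": 0}
    - {"x": 0, "y": -22, "z": 0, "rx": 0, "ry": 0, "rz": 0}
    - {"x": 0, "y": -28, "z": 0, "rx": 0, "ry": 0, "rz": 0}
    - {"x": 0, "y": -34, "z": 0, "rx": 0, "ry": 0, "rz": 0}
    - {"x": 0, "y": -40, "z": 0, "rx": 0, "ry": 0, "rz": 0}
    - {"x": 0, "y": -45, "z": 0, "rx": 0, "ry": 0, "rz": 0}
    - {"x": 0, "y": -46, "z": 0, "rx": 0, "ry": 0, "rz": 0}
    - {"x": 0, "y": -46, "z": 0, "rx": 0, "ry": 0, "rz": 0}
    - {"x": 0, "y": -46, "z": 0, "rx": 0, "ry": 0, "rz": 0}
  hand: 5
  squeeze: 40

```text
time: 16.75
tool_pos: [0.6265, -0.0829, 0.1284]
tool_rot: [3.138, -0.002, 3.094]
contact_force: [-2.9, 10.0, 4.3]
opening: 0.0157
grip_force: 40.0
```

```bash
python3 - <<'E'
from h import *
s=observe(); print(s["time"],s["tool_pos"],s["contact_force"],s["opening"],s["grip_force"])
ims=[]
for c in ["wrist","side","top"]:
    p=read_camera(c)
    for q in ["slide_grip","slide_pointer","mark","lever_grip","tape","cutter","carton"]:
        print(c,q,[(np.round(d["point"],4).tolist(),round(d["confidence"],2)) for d in mark_of(p,q)[:2]])
    u,v=proj(p,[.677,-.0135,.045])[0].round().astype(int); print(c,u,v)
    a=max(0,min(u-30,580));b=max(0,min(v-25,350)); print("crop",a,b)
    ims.append(cv2.resize(p["pixels"][b:b+50,a:a+60],(480,400),interpolation=cv2.INTER_CUBIC)[:, :])
cv2.imwrite("pics/c6.png",cv2.resize(np.hstack(ims[1:]),(800,333)))
E
```

```text
16.75 [ 0.62646055 -0.08285598  0.12836777] [-2.92246039  9.98206572  4.25349264] 0.015713612721057563 39.985867738723755
wrist slide_grip [([0.6238, -0.0835, 0.0829], 0.56)]
wrist slide_pointer []
wrist mark []
wrist lever_grip []
wrist tape []
wrist cutter []
wrist carton []
wrist 413 292
crop 383 267
side slide_grip [([0.6257, -0.0828, 0.08], 0.65)]
side slide_pointer [([0.67, -0.012, 0.0402], 0.71)]
side mark []
side lever_grip [([0.5482, 0.1846, 0.297], 0.54)]
side tape [([0.5069, 0.4079, -0.0016], 0.7)]
side cutter [([0.3951, -0.2516, -0.0001], 0.55)]
side carton [([0.5412, -0.4858, -0.0005], 0.93)]
side 338 216
crop 308 191
top slide_grip []
top slide_pointer []
top mark []
top lever_grip [([0.5435, 0.1854, 0.3033], 0.69), ([0.5007, 0.404, 0.0038], 0.52)]
top tape [([0.5038, 0.4042, 0.0031], 0.97), ([0.3978, -0.2497, -0.0007], 0.69)]
top cutter []
top carton [([0.5389, -0.4874, -0.002], 0.96), ([0.6433, 0.1215, 0.0003], 0.62)]
top 308 168
crop 278 143
```

View pics/c6.png

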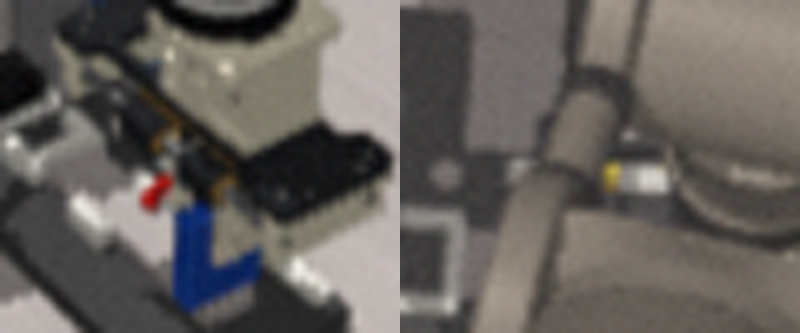

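The side crop shows the red pointer at about (155,190), with the mark hidden behind the hand. The top crop shows part of the yellow mark at (612,178). I'll refine pointer against mark from the first top picture by colour.

```bash
python3 - <<'E'
from h import *
p=read_camera("top")
im=cv2.imread("pics/top0.png").astype(float)
b,g,r=[im[...,i] for i in range(3)]
def cc(w,x0,x1,y0,y1):
    w=w[y0:y1,x0:x1].clip(0); w[w<.25*w.max()]=0; ys,xs=np.mgrid[y0:y1,x0:x1]; return (w*xs).sum()/w.sum(),(w*ys).sum()/w.sum(),w.max()
Y=cc(np.minimum(r,g)-b-20,303,314,162,174); P=cc(r-g-15,288,299,168,182)
print(Y,P)
for zm in (.03,.045,.055):
    a=atz(ray(p,Y[:2]),zm);c=atz(ray(p,P[:2]),.04);d=c-a
    for yaw in (-.045,-.07): print(zm,yaw,a,c,"travel",(-np.sin(yaw)*d[0]+np.cos(yaw)*d[1])*1000)
E
```

```text
(np.float64(308.0586611456177), np.float64(167.6977225672878), np.float64(84.0)) (np.float64(292.7973174366617), np.float64(175.50223546944858), np.float64(45.0))
0.03 -0.045 [ 0.68297552 -0.01220729  0.03      ] [0.65523271 0.03562455 0.04      ] travel 46.53541161216678
0.03 -0.07 [ 0.68297552 -0.01220729  0.03      ] [0.65523271 0.03562455 0.04      ] travel 45.77428689173639
0.045 -0.045 [ 0.67869708 -0.012764    0.045     ] [0.65523271 0.03562455 0.04      ] travel 47.284018085400305
0.045 -0.07 [ 0.67869708 -0.012764    0.045     ] [0.65523271 0.03562455 0.04      ] travel 46.628875079327955
0.055 -0.045 [ 0.67584479 -0.01313513  0.055     ] [0.65523271 0.03562455 0.04      ] travel 47.783089067556
0.055 -0.07 [ 0.67584479 -0.01313513  0.055     ] [0.65523271 0.03562455 0.04      ] travel 47.19860053772233
```

Emit:
arm_command:
  series:
    - {"x": 0, "y": -1.5, "z": 0, "rx": 0, "ry": 0, "rz": 0}
    - {"x": 0, "y": -2.5, "z": 0, "rx": 0, "ry": 0, "rz": 0}
    - {"x": 0, "y": -2.5, "z": 0, "rx": 0, "ry": 0, "rz": 0}
    - {"x": 0, "y": -2.5, "z": 0, "rx": 0, "ry": 0, "rz": 0}
    - {"x": 0, "y": -2.5, "z": 0, "rx": 0, "ry": 0, "rz": 0}
    - {"x": 0, "y": -2.5, "z": 0, "rx": 0, "ry": 0, "rz": 0}
    - {"x": 0, "y": -2.5, "z": 0, "rx": 0, "ry": 0, "rz": 0}
    - {"x": 0, "y": -2.5, "z": 0, "rx": 0, "ry": 0, "rz": 0}
  hand: 5
  squeeze: 40

```text
time: 18.8
tool_pos: [0.6263, -0.0852, 0.1284]
tool_rot: [3.138, -0.002, 3.094]
contact_force: [-3.3, 10.9, 4.6]
opening: 0.0156
grip_force: 40.0
```

```bash
python3 - <<'E'
from h import *
s=observe(); print(s["time"],s["tool_pos"],s["contact_force"],s["opening"],s["grip_force"])
for i in range(2):
    p=read_camera("side")
    for q in ["slide_grip","slide_pointer","lever_grip"]:
        print(q,[(np.round(d["point"],4).tolist(),round(d["confidence"],2)) for d in mark_of(p,q)[:1]])
E
```

```text
18.8 [ 0.62631619 -0.08515834  0.12837314] [-3.29301467 10.85630298  4.64097906] 0.015633615788306323 39.990330934524536
slide_grip [([0.6254, -0.0841, 0.0788], 0.82)]
slide_pointer [([0.6685, -0.0164, 0.0409], 0.63)]
lever_grip [([0.5486, 0.1844, 0.3005], 0.68)]
slide_grip [([0.6261, -0.0846, 0.081], 0.87)]
slide_pointer [([0.6701, -0.0128, 0.0375], 0.74)]
lever_grip [([0.547, 0.1872, 0.3013], 0.43)]
```

The pointer is at y ≈ -0.014 and the mark at y ≈ -0.013. The lever is up and the paddle is still gripped, so I'm handing in.

```bash
python3 -c "
from cell import *
print(hand_in())"
```

```text
the job is handed in; nothing more can be done
None
```

I handed the job in with the stud pressed (inferred from the lever reaching its bottom stop; the stud itself was not seen), the lever eased back up, and the gripper holding the slide with its pointer about 1 mm from the middle of the yellow mark; no verdict came back.

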